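Close the rolling mill by one turn and lock it

TASK

Close the little rolling mill on the bench by exactly one turn: push its hand wheel round clockwise (seen from above) by the upright handle on the rim, through one full turn, until the handle is back at the place where it started. Then push the locking lever beside the wheel round anticlockwise (seen from above) as far as it goes, to lock the setting. Only push with the fingertips or the outside of the fingers: do not take the handle or the lever between the fingers, and leave the loose things around the mill where they lie.

Things in the scene. Friction and masses are not known exactly. Their poses are not given: they have to be found in the camera images.
- mill: Small grey bench rolling mill with two steel rolls, screwed down and immovable, base 100 (x) by 180 (y) mm, its top bridge 56 by 180 mm at 130 mm height. Origin under the centre of the base, on the bench top; x and y along the base, z up. The robot stands on its -x side; the hand wheel is at the +y end of the bridge, the locking lever at the -y end.
- wheel_centre (a point): Point on the vertical axis of the hand wheel, at the mid-height of the rim, 152 mm above the bench and at (0, 45) mm in the mill's frame. The dark four-spoked wheel lies level; its rim is a round bar 11 mm thick bent to a circle of 55 mm radius, with its top 157.5 mm above the bench; the hub rises to 163 mm and is 28 mm wide.
- wheel_handle (a point): Black upright handle fixed on the wheel rim, 55 mm from the wheel's axis, round, 18 mm in diameter, its origin at its centre 180 mm above the bench; it stands free from the rim's top at 157.5 mm to 205 mm. It may start almost anywhere on the circle. The fingers are put against its side and pushed along the circle.
- mill_wheel (a joint): Angle of the hand wheel in rad, growing clockwise seen from above (closing the rolls). It starts anywhere from 0 to 5 and one turn adds 6.283; its stops are at -1 and 15. At 0 the handle lies in the mill's -x direction from the wheel's centre. It needs about 3 N at the handle and stays where it is left.
- lever_pivot (a point): Point on the vertical axis of the locking lever, 145 mm above the bench and at (0, -70) mm in the mill's frame. The lever is a level steel bar 10 mm thick, 143 mm above the bench, that reaches 52 mm from a steel boss 24 mm wide and 152 mm high.
- lever_knob (a point): Black upright round knob on the end of the locking lever, 52 mm from its pivot, 16 mm in diameter, origin at its centre 167 mm above the bench; it stands free from 149 to 187 mm. At the start it lies on the robot's side of the bridge.
- lock_lever (a joint): Angle of the locking lever in rad, growing anticlockwise seen from above. It starts between 0 and 0.25; 1.1 is its stop (locked). At 0 the lever points 150 degrees clockwise from the mill's +x direction (towards -x and -y), at the stop 87 degrees clockwise from it (towards -y, over the end of the bridge). It needs about 2 N at the knob and stays where it is left.
- salve_tin: Loose round tin of salve, 65 mm wide, 25 mm high, in front of the mill (robot's side); a bystander. Origin under its centre.
- fitting_small: Loose brass fitting, 22x26x30 mm, standing in front of the mill near the lever; a bystander. Origin under its centre.
- steel_block: Loose square steel bench block, 64x64x19 mm, beside the mill at the wheel end; a bystander. Origin under its centre.
- tweezers: Loose steel tweezers, 14x151x8 mm, lying behind the mill; a bystander. Origin under the centre.
- pliers: Loose flat-nosed pliers with red handles, 41x134x11 mm, lying to the right of the mill; a bystander. Origin under the centre.

How it is judged (in metres and radians):
On the way, in this order (a step that is already met when the one before it is completed fails the run):
1. the hand wheel has been pushed one turn clockwise and its handle is back where it started, the lever not yet locked (distance of wheel_handle from where it was at the start of the episode below 0.014 m and value of joint mill_wheel between 5.6 and 12 rad and value of joint lock_lever below 0.5 rad), for 0.3 s.
2. the locking lever is pushed to its stop, the wheel still one turn on (distance of wheel_handle from where it was at the start of the episode below 0.014 m and value of joint mill_wheel between 5.6 and 12 rad and value of joint lock_lever above 0.95 rad), for 0.2 s.
At the end, for the whole second after the job is handed in: The wheel stands still one turn further clockwise than at the start, its handle within 14 mm (about 15 degrees) of its starting place, and the lever is within 0.15 rad of its stop (all of step 2 and velocity of joint mill_wheel between -0.05 and 0.05 rad/s); the robot touches nothing.
It fails at once if the wheel handle is taken between the fingers (contact force between the fingers and mill above 0.3 N and horizontal distance between the grasp point and wheel_handle below 0.006 m).
It fails at once if the lever is taken between the fingers (contact force between the fingers and mill above 0.3 N and horizontal distance between the grasp point and lever_knob below 0.006 m).
It fails at once if a loose bystander is moved by more than 20 mm or lifted (distance of any of salve_tin, fitting_small, steel_block, tweezers, pliers from where it was at the start of the episode above 0.02 m).
It also fails if it takes over 69 s, if anything falls off the work surface, if the arm or the gripper's body presses on something with over 40 N, if the wrist force passes 120 N, or if a joint passes its speed limit or range.

ROBOT

A 6-joint arm with a two-finger parallel gripper is mounted at the origin on a cart in front of the work surface, level with it; the furniture and walls round the work are solid. World frame = base frame: x ahead of the robot, y to its left, z up, the work surface at z = 0. Lengths are in mm, angles in rad, forces in N, time in s.
With the tool pointing down it reaches from about 300 to 775 mm from the base axis. Payload 14.6 kg.
Tool frame: the origin (TCP) lies between the finger pads; the fingertips stand 25 mm ahead of it and the grasp point (between the pads) lies 6 mm ahead of it; z points along the fingers, y is the line along which they close (so a half turn about z gives the same grasp; the last joint's range is limited). The gripper opens to 94 mm and grips with 3 to 60 N. Pads are 16 mm wide; open, the fingers measure 119 mm over their backs; the gripper's body (75 mm by 177 mm) begins 78 mm behind the grasp point.
Start: joints at [-0.067, 0.3, 1.521, -0, 1.321, -0.067], TCP at [549.99, -0.002, 230.446] pointing down, gripper open.
Joint ranges: [-3.03, 3.03], [-0.79, 2.21], [0.23, 2.52], [-1.04, 4.18], [0, 3.07], [-2.55, 2.55]. Speed limits (rad/s): [2.22, 2.22, 2.57, 3.14, 3.14, 3.14].

INTERFACE

Orientations are given as [roll, pitch, yaw] about the fixed x, y, z axes, in that order (R = Rz(yaw) Ry(pitch) Rx(roll)).
In Python, from cell import manip gives the robot as it stands. The module is installed in compiled form; this text tells all that it offers.
- The arm moves only by the tool step_arm, never from a script. Its argument "series" is one flat list of numbers, 5 for each row, row after row: the shift along the world's x, y, z in mm, then the turn about the world's z in rad, then the closure, from 0 (fully open) to 1 (shut). In form: [dx, dy, dz, spin, jaw, dx, dy, dz, spin, jaw, ...]. A call has 1 to 20 rows; each row shifts and turns the commanded pose from where the row before left it; what a row does not reach is not made up. A row lasts 1/8 s, in which the tool goes at most 62.5 mm and 10.7 degrees, less where a joint would pass 70% of its speed; a pose out of reach is approached as far as the arm can. A call is refused whole if a number of a shift passes 62.5 or a number of a turn 0.188, either way. A call with a gripper value outside its range is refused whole. The fingers move at their own pace and stop on an object; "squeeze" is the grip in N (left out, the last holds). Time passes only in rows, so rows that do not move let the fingers close. It gives the time, the measured TCP pose, the force, the opening and the grip force at its end, in the units of the state.
- manip.read_state(): the state, without advancing time (a new reading comes with each control period).
- manip.camera(name): name is "scene" or "side" or "wrist"; returns (picture, depth): 420x560x3 uint8, blue, green, red; 420x560 float32, mm along the optical axis (not along the pixel's ray), 0 where there is no reading.
- manip.camera_info(name): a dict with "fovy" (degrees; the focal length in pixels is half the picture's height over the tangent of half this angle, whatever the lens; pixels are square), "cx", "cy" (the principal point, pixels), "eye" and "orientation" of the camera in the world. Camera axes: x right, y down, z forward; pixel columns grow to the right and rows downward; lengths in mm; the calibration is good to about 2 mm. The wrist camera is an equidistant fisheye: a pixel r from the principal point sees the ray r / f radians off the axis. A picture is of the moment at which its call begins: read the wrist's pose just before it. camera_info takes no time and is no camera call; for the wrist camera it gives the pose at the moment of the call.
- manip.sign_off(): hands the job in; it is judged then, once.
The state is a dict: "clock": time; "joints": joint angles; "qd": joint speeds; "effort": joint torques, N m; "eef_pos": TCP position; "eef_rot": TCP orientation; "wrist_force": force on the tool from outside, world axes, zero at the start; "moment": the same for the moment, N m; "finger_gap": finger opening in mm; "finger_force": force on a finger pad.
Only numpy, scipy, OpenCV 4.12 (cv2) and the standard library are available. Lean on these libraries where they do the work, as an engineer would, in place of code of your own. Each camera call takes 0.05 s, during which the arm holds its last target. There are 200 camera calls.

## Working session

There is one attempt and no reset: what is moved stays moved. The work goes in short steps, Python scripts to look and compute and a tool call to move; the robot and the scene stay as the last step left them, time stands still between calls to the robot, and variables do not carry over. Pictures are saved under pics/ and viewed, at most 10 in all, crops included, and the job is handed in when it is done.

Besides the shell and the picture viewer there is one more tool, called by a JSON object that holds its "op" and its "data". step_arm: Moves the arm, as the interface text tells. Its arguments: {"type":"object","properties":{"series":{"type":"array"},"squeeze":{"type":"number"}},"required":["series"]}

```bash
mkdir -p pics; cat > h.py <<'E'
import numpy as np, cv2
from cell import manip
from scipy.spatial.transform import Rotation as R
def info(n):
    i=manip.camera_info(n); return i
E
python3 - <<'E'
from h import *
for n in("scene","side","wrist"):
    im,d=manip.camera(n); cv2.imwrite(f"pics/{n}0.png",im); np.savez(f"{n}0.npz",im=im,d=d)
    print(n,info(n))
a=[cv2.imread(f"pics/{n}0.png") for n in("scene","side")]
print(manip.read_state())
E
```

```text
scene {'fovy': 45.672026843657925, 'cx': 272.12943735938353, 'cy': 208.40994440849445, 'eye': array([  51.52839685, -905.93552765,  578.54155776]), 'orientation': array([-2.01000115, -0.01204289, -0.54179001])}
side {'fovy': 54.352497457589166, 'cx': 278.7536048131728, 'cy': 209.3511532634873, 'eye': array([262.56657823, 490.53738752, 668.58311355]), 'orientation': array([-2.2653844 ,  0.01047738, -2.6398474 ])}
wrist {'fovy': 65.70646984690485, 'cx': 276.5554613051427, 'cy': 209.75185155321674, 'eye': array([550.04676793,  66.36688645, 384.5486467 ]), 'orientation': array([2.90924250e+00, 2.13541892e-04, 5.92092689e-04])}
{'clock': 0.15, 'joints': array([-6.66028555e-02,  3.00325285e-01,  1.52141218e+00, -4.59463005e-06,
        1.32071232e+00, -6.66556651e-02]), 'qd': array([-0.00010885, -0.00296615, -0.00066831,  0.00072173,  0.0015491 ,
       -0.000272  ]), 'effort': array([-2.50185103e-04, -5.31960297e+01, -3.52822959e+01,  7.07691838e-02,
        2.35654798e-02, -3.66386917e-05]), 'eef_pos': array([5.49828197e+02, 5.85968185e-03, 2.30037764e+02]), 'eef_rot': array([-3.14073713e+00, -5.26492369e-05,  1.57085025e+00]), 'wrist_force': array([ 0.95546707, -0.32917002,  0.77336158]), 'moment': array([ 0.02769948, -0.00449122,  0.06169642]), 'finger_force': 0.0, 'finger_gap': 93.93286795489223}
```

View pics/scene0.png

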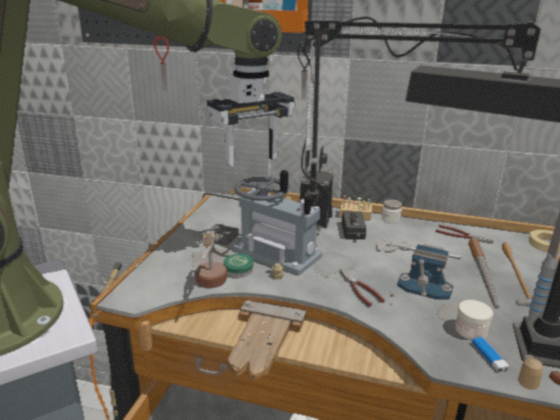

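View pics/side0.png

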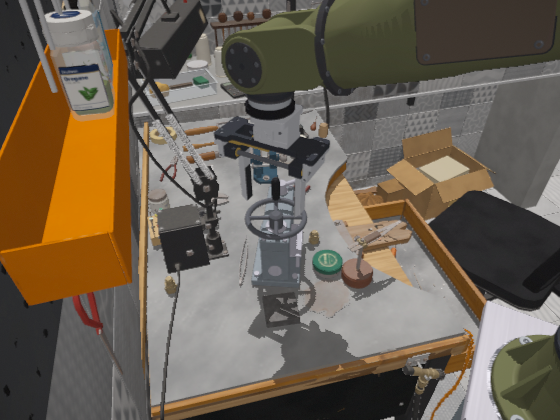

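View pics/wrist0.png

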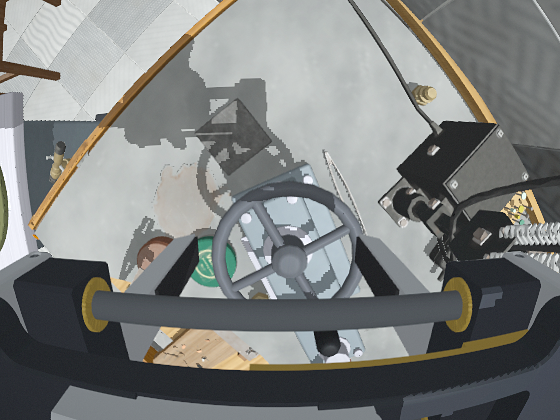

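The wrist view shows the hub at about (289,258), the handle near (330,343) and the bridge running down to the right. The lever is hidden behind the gripper, so I'll go up and to the right for a clear view.

{"op": "step_arm", "data": {"series": [0, 0, 40, 0, 0, 0, 0, 40, 0, 0, 0, -40, 30, 0, 0, 0, -50, 0, 0, 0, 0, -50, 0, 0, 0, 0, -40, 0, 0, 0, 0, 0, 0, 0, 0, 0, 0, 0, 0, 0]}}

```text
clock: 1.15
eef_pos: [550.0, -179.4, 340.3]
eef_rot: [-3.141, -0.0, 1.571]
wrist_force: [0.2, -0.7, -0.6]
finger_gap: 94.0
finger_force: 0.0
```

```bash
cat >> h.py <<'E'
def shot(n,name):
    i=manip.camera_info(n); im,d=manip.camera(n); cv2.imwrite(f"pics/{name}.png",im)
    np.savez(name+".npz",im=im,d=d,**i); return im,d,i
def cast(i,n,u,v,z):
    f=210/np.tan(np.radians(float(i["fovy"]))/2); x,y=u-i["cx"],v-i["cy"]
    if n=="wrist":
        r=np.hypot(x,y)+1e-9; t=r/f; ray=np.array([x/r*np.sin(t),y/r*np.sin(t),np.cos(t)])
    else: ray=np.array([x/f,y/f,1])
    w=R.from_euler("xyz",i["orientation"]).apply(ray); return i["eye"]+w*(z-i["eye"][2])/w[2]
E
python3 - <<'E'
from h import *
print(manip.read_state()["eef_pos"])
for n in("wrist","scene"):shot(n,n+"1")
im=cv2.imread("pics/scene1.png")[150:300,180:380]; cv2.imwrite("pics/scene1c.png",cv2.resize(im,None,fx=4,fy=4,interpolation=2))
E
```

```text
[ 549.99126647 -179.42495734  340.26574849]
```

View pics/wrist1.png

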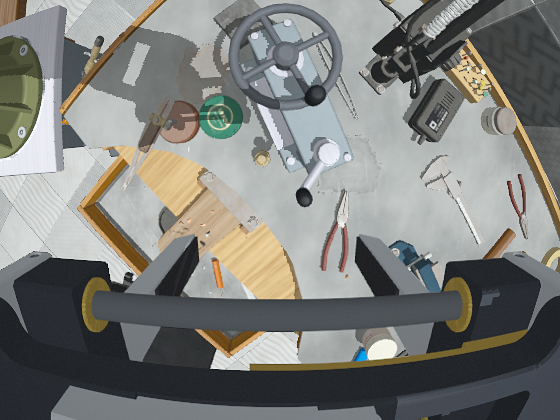

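View pics/scene1c.png

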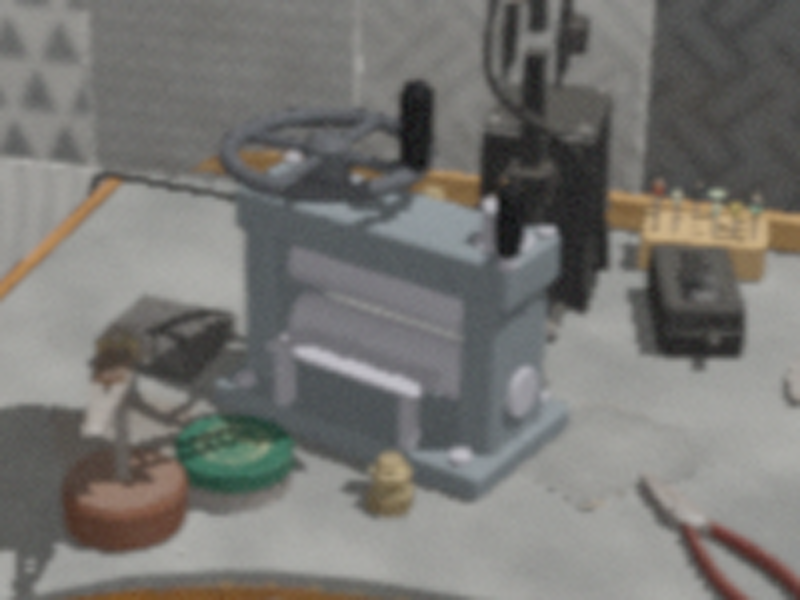

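Handle top is at about (316,95), hub at (286,53), lever boss at (326,150) and knob at (304,198) in the wrist view. The scene view confirms both uprights are standing clear.

```bash
python3 - <<'E'
from h import *
z=np.load("wrist1.npz"); i=z; im=z["im"]; d=z["d"]
C=lambda u,v,h:cast(i,"wrist",u,v,h)[:2].round(1)
g=im.max(2)
for name,(u0,u1,v0,v1) in dict(handle=(298,335,75,115),knob=(290,322,172,215)).items():
    m=(g<50).astype(np.uint8)[v0:v1,u0:u1]
    n,l,s,c=cv2.connectedComponentsWithStats(m); k=1+s[1:,4].argmax()
    ys,xs=np.where(l==k); dd=d[v0:v1,u0:u1][ys,xs]; 
    print(name,s[k],c[k]+[u0,v0])
    # top points: by world height from depth
    P=[]
    f=210/np.tan(np.radians(float(i["fovy"]))/2)
    for x,y,q in zip(xs+u0,ys+v0,dd):
        a,b=x-i["cx"],y-i["cy"]; r=np.hypot(a,b); t=r/f
        P.append([q*np.tan(t)*a/r,q*np.tan(t)*b/r,q])
    W=R.from_euler("xyz",i["orientation"]).apply(np.array(P))+i["eye"]
    top=W[:,2]>np.percentile(W[:,2],90)-3
    zt=W[:,2].max(); T=W[W[:,2]>zt-5]; print(zt,T.mean(0).round(1),len(T),np.ptp(T,0).round(1), (T.min(0)+T.max(0))/2)
# wheel hub, boss
print("hub",C(286,53,163),"boss",C(327,151,152),"handletop",C(316,95,205))
# steel/bolts on the base plate for mill orientation are optional
print(i["eye"])
E
python3 - <<'E'
import cv2;im=cv2.imread("pics/wrist1.png")[0:225,200:400];cv2.imwrite("pics/c.png",cv2.resize(im,(533,600),interpolation=0))
E
```

```text
handle [  6  10  22  21 189] [312.35978836  96.51322751]
494.8034324813652 [ 550.1 -113.1  494.8] 3 [0. 0. 0.] [ 550.13587822 -113.09055825  494.80343248]
knob [  6  16  16  19 135] [301.95555556 194.57777778]
494.8034324813652 [ 550.1 -113.1  494.8] 1 [0. 0. 0.] [ 550.13587822 -113.09055825  494.80343248]
hub [559.8 -28.3] boss [ 603.6 -130.2] handletop [585.1 -77.4]
[ 550.13587822 -113.09055825  494.80343248]
```

View pics/c.png

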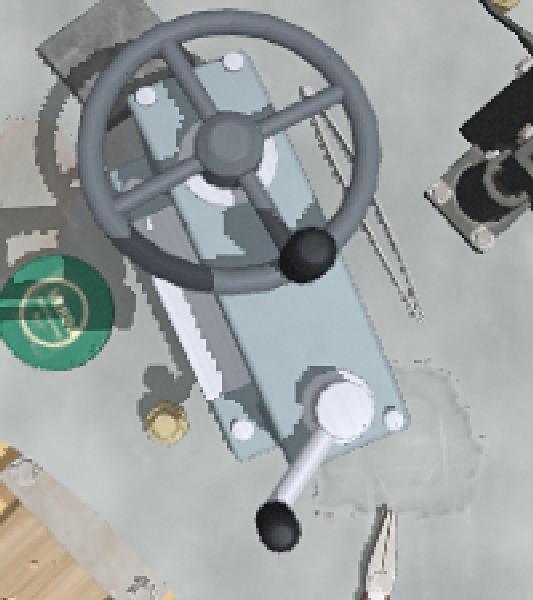

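The handle top disc is centred at about crop (312,250), the hub at (230,143), the boss at (344,407) and the knob top at (277,530). I'll refine those points and check for tall obstacles.

```bash
python3 - <<'E'
from h import *
i=np.load("wrist1.npz")
for n,u,v,h in(("hub",286.3,53.6,163),("boss",329,152.6,152),("htop",316,95,205),("knob",303.7,198.5,187)):
    print(n,cast(i,"wrist",u,v,h)[:2].round(1))
def cloud(f,n,i):
    d=np.load(f)["d"]; v,u=np.mgrid[:420,:560]; q=d
    fl=210/np.tan(np.radians(float(i["fovy"]))/2); a,b=u-i["cx"],v-i["cy"]
    if n=="wrist":
        r=np.hypot(a,b)+1e-9; k=np.tan(r/fl)/r
    else: k=1/fl
    P=np.stack([q*k*a,q*k*b,q],-1)[d>0]
    return R.from_euler("xyz",i["orientation"]).apply(P)+i["eye"]
for f,n in(("wrist1.npz","wrist"),("scene1.npz","scene"),("scene0.npz","scene"),("side0.npz","side")):
    W=cloud(f,n,np.load(f) if f[-5]=="1" else manip.camera_info(n))
    m=(W[:,0]>600)&(W[:,0]<800)&(W[:,1]>-250)&(W[:,1]<250)&(W[:,2]>70)&(W[:,2]<480)
    H={}
    for p in W[m]:
        k=(int(p[0]//40*40),int(p[1]//40*40)); a=H.setdefault(k,[0,0,999]); a[0]+=1;a[1]=max(a[1],int(p[2]));a[2]=min(a[2],int(p[2]))
    print(f,{k:tuple(a) for k,a in sorted(H.items()) if a[0]>8})
E
```

```text
hub [560.1 -29. ]
boss [ 605.8 -131.9]
htop [585.1 -77.4]
knob [ 576.5 -174.6]
wrist1.npz {(600, -200): (4226, 456, 314), (600, -160): (7768, 453, 126), (600, -120): (671, 133, 126), (600, -80): (318, 159, 126), (600, -40): (398, 159, 150), (600, 0): (79, 159, 154), (680, -80): (56, 198, 118), (680, -40): (2450, 289, 71), (680, 0): (1291, 298, 70), (680, 40): (17, 121, 70), (720, -80): (63, 191, 73), (720, -40): (573, 222, 71), (720, 0): (240, 295, 104), (720, 40): (283, 124, 75), (760, 0): (159, 124, 119), (760, 40): (82, 124, 119)}
scene1.npz {(600, -240): (386, 455, 412), (600, -200): (432, 455, 316), (600, -160): (271, 455, 70), (600, -120): (37, 131, 128), (600, -80): (17, 155, 128), (600, -40): (34, 156, 148), (600, 160): (131, 479, 405), (600, 200): (96, 479, 400), (640, 120): (131, 479, 458), (640, 160): (104, 479, 395), (640, 200): (145, 451, 392), (640, 240): (112, 450, 83), (680, -80): (19, 202, 118), (680, -40): (657, 287, 72), (680, 0): (537, 356, 70), (680, 120): (30, 479, 459), (680, 160): (118, 451, 408), (680, 200): (1473, 452, 70), (680, 240): (489, 404, 70), (720, 
[... 1247 characters left out ...]
 (861, 346, 151), (600, 160): (46, 479, 460), (600, 200): (312, 479, 460), (600, 240): (283, 479, 465), (640, 120): (34, 478, 462), (640, 160): (55, 479, 463), (640, 240): (60, 479, 465), (680, -40): (554, 255, 71), (680, 0): (1258, 357, 70), (680, 40): (163, 439, 70), (680, 80): (29, 477, 460), (680, 120): (86, 479, 462), (680, 200): (145, 150, 73), (680, 240): (90, 169, 70), (720, -80): (28, 117, 74), (720, -40): (120, 221, 96), (720, 0): (639, 469, 97), (720, 40): (2139, 479, 70), (720, 80): (388, 479, 70), (720, 160): (30, 91, 72), (720, 200): (52, 140, 71), (760, 0): (212, 479, 118), (760, 40): (238, 479, 72), (760, 80): (54, 361, 70), (760, 120): (20, 85, 71), (760, 160): (11, 80, 70)}
```

Hub is at about (560,-29), handle at (585,-77) and knob at (576.5,-174.6), with mill yaw about 24°. The lamp post starts at x≥680, so I'll spin the gripper 90° to keep its long side along y. Then I'll close it and place it just anticlockwise of the handle.

{"op": "step_arm", "data": {"series": [0, 0, 0, 0.1745, 1, 0, 0, 0, 0.1745, 1, 0, 0, 0, 0.1745, 1, 0, 0, 0, 0.1745, 1, 0, 0, 0, 0.1745, 1, 0, 0, 0, 0.1745, 1, 0, 0, 0, 0.1745, 1, 0, 0, 0, 0.1745, 1, 0, 0, 0, 0.1745, 1, 20, 42, 0, 0, 1, 20, 42, 0, 0, 1, 18.6, 40.2, 0, 0, 1, 0, 0, -40, 0, 1, 0, 0, -40, 0, 1, 0, 0, -30, 0, 1, 0, 0, 0, 0, 1, 0, 0, 0, 0, 1], "squeeze": 10}}

```text
clock: 3.38
eef_pos: [609.0, -55.3, 232.2]
eef_rot: [-3.141, 0.002, -3.141]
wrist_force: [0.0, 0.0, -0.2]
finger_gap: 0.6
finger_force: 0.0
```

{"op": "step_arm", "data": {"series": [0, 0, -18, 0, 1, 0, 0, -17, 0, 1, 0, 0, 0, 0, 1, 0, 0, 0, 0, 1]}}

```text
clock: 3.88
eef_pos: [608.7, -55.8, 195.7]
eef_rot: [-3.142, 0.0, 3.141]
wrist_force: [-0.3, 0.3, 0.2]
finger_gap: 0.1
finger_force: 0.0
```

```bash
python3 - <<'E'
from h import *
print(manip.read_state()["eef_pos"])
s=np.radians(-28-10*np.arange(0,36)); p=np.c_[560+55*np.cos(s),-29+55*np.sin(s)]
print(np.diff(p,axis=0).round(1).tolist())
E
```

```text
[608.72688281 -55.84852022 195.67226287]
[[-5.2, -8.0], [-6.5, -7.0], [-7.7, -5.8], [-8.5, -4.4], [-9.2, -2.8], [-9.5, -1.2], [-9.6, 0.5], [-9.3, 2.2], [-8.8, 3.7], [-8.0, 5.2], [-7.0, 6.5], [-5.8, 7.7], [-4.4, 8.5], [-2.8, 9.2], [-1.2, 9.5], [0.5, 9.6], [2.2, 9.3], [3.7, 8.8], [5.2, 8.0], [6.5, 7.0], [7.7, 5.8], [8.5, 4.4], [9.2, 2.8], [9.5, 1.2], [9.6, -0.5], [9.3, -2.2], [8.8, -3.7], [8.0, -5.2], [7.0, -6.5], [5.8, -7.7], [4.4, -8.5], [2.8, -9.2], [1.2, -9.5], [-0.5, -9.6], [-2.2, -9.3]]
```

{"op": "step_arm", "data": {"series": [-5.2, -7, 0, 0, 1, -6.5, -7, 0, 0, 1, -7.7, -5.8, 0, 0, 1, -8.5, -4.4, 0, 0, 1, -9.2, -2.8, 0, 0, 1, -9.5, -1.2, 0, 0, 1, -9.6, 0.5, 0, 0, 1, -9.3, 2.2, 0, 0, 1, -8.8, 3.7, 0, 0, 1, -8, 5.2, 0, 0, 1, 0, 0, 0, 0, 1]}}

```text
clock: 5.25
eef_pos: [525.6, -72.4, 195.6]
eef_rot: [-3.141, -0.001, -3.142]
wrist_force: [0.3, 0.6, -0.2]
finger_gap: 0.6
finger_force: 0.0
```

```bash
python3 - <<'E'
from h import *
im,d,i=shot("wrist","w2"); a=shot("scene","s2")[0][130:280,180:380]
cv2.imwrite("pics/m2.png",np.hstack([im,np.pad(cv2.resize(a,(240,180)),((0,240),(0,0),(0,0)))]))
E
```

```text
(no output)
```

View pics/m2.png

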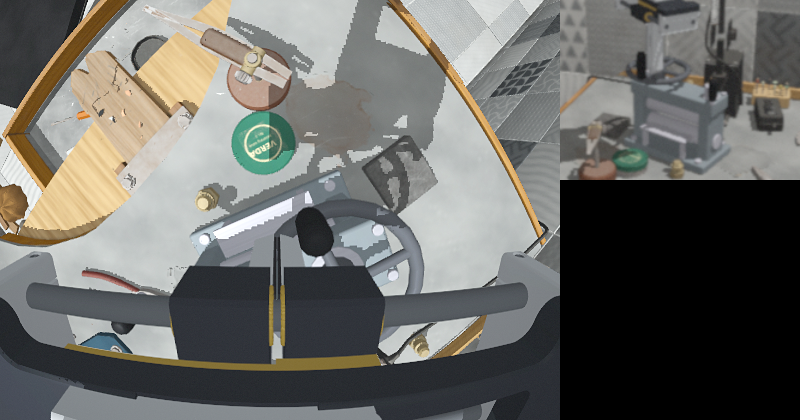

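The wrist view shows the handle at about (315,230), ahead of the closed fingers and turning with them. I'll continue.

{"op": "step_arm", "data": {"series": [-7, 6.5, 0, 0, 1, -5.8, 7.7, 0, 0, 1, -4.4, 8.5, 0, 0, 1, -2.8, 9.2, 0, 0, 1, -1.2, 9.5, 0, 0, 1, 0.5, 9.6, 0, 0, 1, 2.2, 9.3, 0, 0, 1, 3.7, 8.8, 0, 0, 1, 5.2, 8, 0, 0, 1, 6.5, 7, 0, 0, 1, 7.7, 5.8, 0, 0, 1, 8.5, 4.4, 0, 0, 1, 9.2, 2.8, 0, 0, 1, 9.5, 1.2, 0, 0, 1, 9.6, -0.5, 0, 0, 1, 9.3, -2.2, 0, 0, 1, 8.8, -3.7, 0, 0, 1, 0, 0, 0, 0, 1]}}

```text
clock: 7.6
eef_pos: [585.9, 18.6, 194.8]
eef_rot: [-3.141, -0.002, 3.14]
wrist_force: [-4.1, -0.2, -1.3]
finger_gap: 0.7
finger_force: 1.5
```

{"op": "step_arm", "data": {"series": [8, -5.2, 0, 0, 1, 7, -6.5, 0, 0, 1, 5.8, -7.7, 0, 0, 1, 4.4, -8.5, 0, 0, 1, 2.8, -9.2, 0, 0, 1, 1.2, -9.5, 0, 0, 1, -0.5, -9.6, 0, 0, 1, -2.2, -9.3, 0, 0, 1, -2, -4, 0, 0, 1, -2, -4, 0, 0, 1, 0, 0, 0, 0, 1, 0, 0, 0, 0, 1]}}

```text
clock: 9.1
eef_pos: [608.3, -54.2, 195.6]
eef_rot: [-3.141, 0.0, 3.141]
wrist_force: [-0.1, -0.2, 0.5]
finger_gap: 0.3
finger_force: 0.0
```

```bash
python3 - <<'E'
from h import *
im=shot("wrist","w3")[0]; a=shot("scene","s3")[0]
b=np.load("scene1.npz")["im"]
f=lambda a:cv2.resize(a[160:220,225:325],(400,240),interpolation=2)
cv2.imwrite("pics/m3.png",np.vstack([f(b),f(a)]))
E
```

```text
(no output)
```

View pics/m3.png

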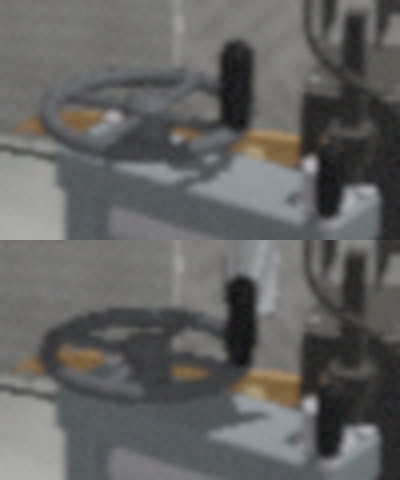

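The handle (lower half, x≈242) is nearly back at its start (upper half, x≈236). It needs roughly 6–10 mm more, so I'll push a bit and compare the handle tops.

{"op": "step_arm", "data": {"series": [-2.5, -3.5, 0, 0, 1, -2.5, -3, 0, 0, 1, 0, 0, 0, 0, 1, 14, 9, 0, 0, 1, 0, 0, 40, 0, 1, 0, 0, 40, 0, 1, 0, 0, 40, 0, 1, 0, -40, 0, 0, 1, 0, -50, 0, 0, 1, 0, -50, 0, 0, 1, 0, 0, 0, 0, 1, 0, 0, 0, 0, 1]}}

```text
clock: 10.7
eef_pos: [617.2, -191.3, 315.3]
eef_rot: [3.142, -0.0, 3.141]
wrist_force: [0.5, 0.2, 1.0]
finger_gap: 0.4
finger_force: 0.0
```

```bash
python3 - <<'E'
from h import *
a=shot("scene","s4")[0]; b=np.load("scene1.npz")["im"]
for q in(b,a):
    m=(q.max(2)<60).astype(np.uint8)[168:186,270:294]; n,l,s,c=cv2.connectedComponentsWithStats(m); k=1+s[1:,4].argmax(); print(s[k],c[k]+[270,168])
im=shot("wrist","w4")[0]
print(manip.read_state()["eef_pos"])
f=lambda a:cv2.resize(a[160:220,225:325],(400,240),interpolation=2)
cv2.imwrite("pics/m4.png",np.hstack([im,np.pad(np.vstack([f(b),f(a)])[:420,:240],((0,0),(0,0),(0,0)))]))
E
```

```text
[  9   3   9  15 115] [283.45217391 178.46956522]
[  9   3   9  15 105] [283.11428571 178.26666667]
[ 617.38092017 -190.50836316  315.5827339 ]
```

View pics/m4.png

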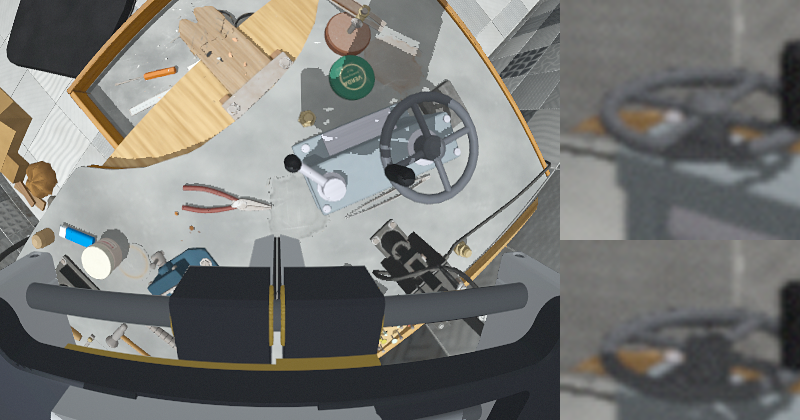

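The turn is done: the handle's image is within 0.4 px (under 2 mm) of its start, and the lever at (291,163) is still unlocked. Next I'll place the fingers on the robot side of the knob.

{"op": "step_arm", "data": {"series": [-30, 20, 0, 0, 1, -30.3, 20.2, 0, 0, 1, 0, 0, 0, 0, 1, 0, 0, -40, 0, 1, 0, 0, -40, 0, 1, 0, 0, -30, 0, 1, 0, 0, -23, 0, 1, 0, 0, 0, 0, 1, 0, 0, 0, 0, 1]}}

```text
clock: 11.92
eef_pos: [557.7, -151.3, 183.6]
eef_rot: [-3.141, 0.001, -3.142]
wrist_force: [-0.7, 0.5, 0.5]
finger_gap: 0.5
finger_force: 0.0
```

```bash
python3 - <<'E'
from h import *
i=np.load("w4.npz"); print(cast(i,"wrist",291,163,187),cast(i,"wrist",334,187,152),cast(i,"wrist",427,147,163)); print(manip.read_state()["eef_pos"])
E
```

```text
[ 576.30729528 -178.20197609  187.        ] [ 603.07769145 -133.2507887   152.        ] [558.61700355 -38.76204229 163.        ]
[ 557.65804032 -151.27518527  183.55987655]
```

{"op": "step_arm", "data": {"series": [3.9, -8.2, 0, 0, 1, 5.2, -7.4, 0, 0, 1, 6.4, -6.4, 0, 0, 1, 7.4, -5.2, 0, 0, 1, 8.2, -3.9, 0, 0, 1, 8.8, -2.3, 0, 0, 1, 6, -0.8, 0, 0, 1, 3, 0, 0, 0, 1, 0, 0, 0, 0, 1, 0, 0, 0, 0, 1]}}

```text
clock: 13.18
eef_pos: [606.0, -185.6, 182.7]
eef_rot: [-3.141, 0.001, 3.141]
wrist_force: [0.7, -0.4, -1.4]
finger_gap: 0.5
finger_force: 0.0
```

Now small nudges until the force rises.

{"op": "step_arm", "data": {"series": [2, 0.3, 0, 0, 1, 2, 0.5, 0, 0, 1, 0, 0, 0, 0, 1]}}

```text
clock: 13.55
eef_pos: [610.0, -184.7, 182.5]
eef_rot: [-3.142, 0.0, 3.141]
wrist_force: [-0.8, -0.1, 0.1]
finger_gap: 0.3
finger_force: 0.4
```

{"op": "step_arm", "data": {"series": [2, 0.7, 0, 0, 1, 0, 0, 0, 0, 1]}}

```text
clock: 13.8
eef_pos: [611.7, -184.2, 182.5]
eef_rot: [-3.141, -0.001, 3.141]
wrist_force: [-5.5, -1.0, 2.5]
finger_gap: 0.5
finger_force: 2.5
```

{"op": "step_arm", "data": {"series": [1, 0.5, 0, 0, 1, 0, 0, 0, 0, 1]}}

```text
clock: 14.05
eef_pos: [612.0, -184.1, 182.5]
eef_rot: [-3.141, -0.003, 3.141]
wrist_force: [-11.8, -3.6, 3.9]
finger_gap: 0.5
finger_force: 5.5
```

{"op": "step_arm", "data": {"series": [1, 0.5, 0, 0, 1, 0, 0, 0, 0, 1]}}

```text
clock: 14.3
eef_pos: [612.3, -184.0, 182.4]
eef_rot: [-3.14, -0.004, 3.141]
wrist_force: [-16.6, -5.1, 7.7]
finger_gap: 0.7
finger_force: 8.6
```

The force is rising against the stop, so the lever is locked. I'll back off, lift clear and check.

{"op": "step_arm", "data": {"series": [-12, -6, 0, 0, 1, -15, -5, 0, 0, 1, 0, 0, 40, 0, 1, 0, 0, 40, 0, 1, 0, 0, 40, 0, 1, 0, -30, 10, 0, 1, 0, 0, 0, 0, 1, 0, 0, 0, 0, 1]}}

```text
clock: 15.3
eef_pos: [586.8, -223.6, 311.7]
eef_rot: [3.141, -0.001, 3.141]
wrist_force: [-0.0, -0.4, -0.4]
finger_gap: 0.6
finger_force: 0.0
```

```bash
python3 - <<'E'
from h import *
a=shot("scene","s5")[0]; b=np.load("scene1.npz")["im"]
for q in(b,a):
    m=(q.max(2)<60).astype(np.uint8)[168:186,270:294]; n,l,s,c=cv2.connectedComponentsWithStats(m); k=1+s[1:,4].argmax(); print(s[k],c[k]+[270,168])
shot("wrist","w5")
print(manip.read_state()["wrist_force"])
E
```

```text
[  9   3   9  15 115] [283.45217391 178.46956522]
[  9   3   9  15 105] [283.11428571 178.27619048]
[-0.47095937  0.08377277  0.10080197]
```

View pics/w5.png

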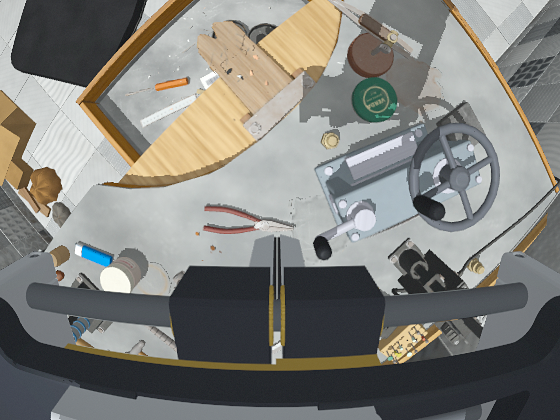

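The lever now points along the mill towards -y (knob at (322,246)), the handle is at its start place and the loose things are undisturbed. The arm is clear.

```bash
python3 -c "
from cell import manip; print(manip.sign_off())"
```

```text
the job is handed in; nothing more can be done
None
```

The hand wheel was pushed one full turn clockwise, with its handle back within about 2 mm of its start; the lever was then pushed to its stop, the arm left clear and the job handed in at about 15 s (no verdict was returned).

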